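Hook the lid onto the biscuit tub and snap it shut

TASK

Close the full biscuit tub with the lid that fits it: hook the two lugs at one end of the lid under the rim, let the lid down over the tub, then press its tab end until the tongue snaps home and the lid sits level on the rim all round. Press firmly but do not lean on it with all your weight, keep the tub standing, and leave the smaller lid, the mug and the jar where they are.

Things in the scene. Friction and masses are not known exactly. Their poses are not given: they have to be found in the camera images.
- tub: loose pale rectangular tub full of round biscuits, 0.56 to 1 kg, 70 mm high, base 126 by 81 mm; both its ends are alike. Origin: centre of its underside, z up, x along its long side. It is the larger of two open tubs; the smaller empty one (110 by 84 mm, 55 mm high) at the back is not part of the job.
- tub_rim (a point): centre of the biscuit tub's mouth, level with the top of the rim, 70 mm above the tub's origin; axes as the tub's. The rim is a 9 mm wide flange that ends in a rounded bead 6 mm thick, 150 mm (x) by 105 mm (y) over the outside; below it the wall stands 7 mm inside that edge. The biscuits stay about 8 mm below the rim.
- lid: loose stiff grey lid of the biscuit tub, right way up, 0.14 kg. Origin: centre of its underside (foot of its skirt); z up, x along its long side, lugs at +x, tab at -x. Deck 165 by 120 mm, underside 16 mm, top 19 mm above the origin; the skirt goes over the outside of the rim with 1.5 mm play, its foot flared to 4.5 mm. Home, its origin is 54 mm above the tub's and up to 2 mm off its centre.
- lid_grip (a point): middle of the lid's straight grip rib, 31 mm above the lid's origin; axes as the lid's. The rib is 64 mm long (x), 15 mm wide (y), and reaches from the deck at 19 mm to 43 mm above the lid's origin.
- lid_hooks (a point): middle of the lid's lug end, 75 mm (x) from its centre, 12 mm above its origin: halfway between deck and lugs. Two rigid lugs, 26 mm wide, at y = +-22 mm, hang 1.5 mm outside the rim's edge and reach 4.5 mm in under the rim, in a slot 7.5 mm high. Laid on flat they stop on the rim: go in tilted, tab end 10 to 15 degrees up, 9 mm too far out, deck touching the rim, and draw back till they meet it.
- lid_press (a point): where to press: on the deck at the tab end, 68 mm (-x) from the lid's centre, 19 mm above its origin. Below it hangs a sprung tongue 44 mm wide with a 45 degree ramp; a thumb tab sticks out to 94 mm from the centre. With the lugs hooked, this end rests about 8 mm above home; pressed down here the tongue gives way outwards and snaps under the rim at 7 to 13 N; never press over 45 N.
- small_lid: bystander: a lid of the same make for the smaller tub, deck 125 by 99 mm, same height, grip, lugs and tab; it must stay where it lies. Origin: centre of its underside. It and the right lid lie either side of the biscuit tub, either way round.
- mug: bystander: white spotted mug, 82 mm across, 91 mm high, behind the tub. Origin: centre of its underside.
- jar: bystander: jam jar, 66 mm across, 99 mm high, behind the tub. Origin: centre of its underside.
There are look-alikes about, which are no part of the job. Leave any purple look-alike of the tub alone.

How it is judged:
By the outcome, as a careful person would: the job done as asked, in the order asked, and still so for the second after the job is handed in, with the robot touching nothing.
It also fails if it takes over 48 s, if anything falls off the work surface, if the arm or the gripper's body presses on something with over 40 N, if the wrist force passes 120 N, or if a joint passes its speed limit or range.

ROBOT

A 7-joint arm with a two-finger parallel gripper is mounted at the origin on a cart in front of the work surface, level with it; the furniture and walls round the work are solid. World frame = base frame: x ahead of the robot, y to its left, z up, the work surface at z = 0. Lengths are in m, angles in degrees, forces in N, time in s.
With the tool pointing down it reaches from about 0.4 to 0.9 m from the base axis. Payload 5.5 kg.
Tool frame: the origin (TCP) lies midway between the tips of the shut fingers; the grasp point (between the pads) lies 19 mm behind it; z points along the fingers, y is the line along which they close (so a half turn about z gives the same grasp; the last joint's range is limited). The gripper opens to 92 mm and grips with 3 to 60 N. Pads are 19 mm wide; open, the fingers measure 130 mm over their backs; the gripper's body (75 mm by 190 mm) begins 47 mm behind the grasp point.
Start: joints at [-54.649, 28.699, -24.465, 88.831, 12.651, 65.22, -12.049], TCP at [0.225, 0.61, 0.227] pointing down, gripper open.
Joint ranges: [-164.97, 164.97], [-17.58, 116.51], [-87.97, 89.64], [11.32, 138.91], [-80.73, 260.73], [10.89, 115.49], [-147.41, 147.41]. Speed limits (degrees/s): [147.25, 147.25, 180, 180, 180, 180, 180].

INTERFACE

Orientations are given as [roll, pitch, yaw] about the fixed x, y, z axes, in that order (R = Rz(yaw) Ry(pitch) Rx(roll)).
In Python, from plant import arm, camera, calibration, models gives the robot as it stands.
- The arm moves only by the shell command python3 -m handwheel 'ROWS' [OPENING]. ROWS is JSON, a list of rows, each a list of 6 numbers: the shift along the tool's x, y, z in cm, then the turn, a rotation vector about the tool's x, y, z in rad. A call has 1 to 20 rows; each row shifts and turns the commanded pose from where the row before left it, along the tool's axes as they then stand; what a row does not reach is not made up. A row lasts 1/10 s, in which the tool goes at most 50 mm and 8.59 degrees, less where a joint would pass 70% of its speed; a pose out of reach is approached as far as the arm can. A call is refused whole if a number of a shift passes 5 or a number of a turn 0.15, either way. A call with a gripper value outside its range is refused whole. OPENING is the opening, from -1 (shut) to 1 (fully open), set as the call begins (- or left out, the last holds). The fingers move at their own pace and stop on an object; the grip force is fixed at half the most. Time passes only in rows, so rows that do not move let the fingers close. It gives the time, the measured TCP pose, the force, the opening and the grip force at its end, in the units of the state.
- arm.observe(): the state, without advancing time (a new reading comes with each control period).
- camera(name): name is "scene" or "top" or "wrist"; returns the picture (384x512x3 uint8, red, green, blue); there is no depth.
- calibration(name): a dict with "vertical_fov" (degrees; the focal length in pixels is half the picture's height over the tangent of half this angle, whatever the lens; pixels are square), "cx", "cy" (the principal point, pixels), "R" (3x3) and "t" (3): a world point X has camera coordinates R X + t. Camera axes: x right, y down, z forward; pixel columns grow to the right and rows downward; lengths in m; the calibration is good to about 2 mm. A picture is of the moment at which its call begins: read the wrist's pose just before it. calibration takes no time and is no camera call; for the wrist camera it gives the pose at the moment of the call.
- arm.job_done(): hands the job in; it is judged then, once.
Trained networks look in the newest picture that a camera, given by its name, has taken for a name from the list of things; names that differ only in an ending like _2 or _b are one class to them, and where a whole thing is asked for, a point or a joint stands for the part that bears it (a point fixed in the world has none). Each returns a list of dicts, best first, with "confidence" (0 to 1); they miss things now and then, are a little off and sometimes report something else, mostly with a low value. They report only what shows in the picture. A call takes as long as a camera call. They do not tell look-alikes from the thing itself.
- models.search_frame(camera, query): "at" ([x, y, z] in m, in world coordinates, good to about 4 mm: the middle of the surface that is visible of it).
- models.spot_point(camera, query): "at" ([x, y, z] in m, in world coordinates, good to about 4 mm: a listed point, or the origin of a listed thing).
The state is a dict: "t": time; "joint_pos": joint angles; "dq": joint speeds; "joint_torque": joint torques, N m; "ee_pos": TCP position; "eef_rot": TCP orientation; "contact_force": force on the tool from outside, world axes, zero at the start; "torque": the same for the moment, N m; "gripper_width": opening from 0.0 (shut) to 1.0 (fully open); "gripper_force": force on a finger pad.
Only numpy, scipy, OpenCV 4.12 (cv2) and the standard library are available. Lean on these libraries where they do the work, as an engineer would, in place of code of your own. Each camera call takes 0.05 s, during which the arm holds its last target. There are 200 camera calls.

## Working session

There is one attempt and no reset: what is moved stays moved. The work goes in short steps, Python scripts to look and compute and a shell command to move; the robot and the scene stay as the last step left them, time stands still between calls to the robot, and variables do not carry over. Pictures are saved under pics/ and viewed, at most 10 in all, crops included, and the job is handed in when it is done.

```bash
mkdir -p pics; ls
cat > h.py <<'E'
import numpy as np,cv2
from plant import arm,camera,calibration,models
from scipy.spatial.transform import Rotation as Ro
def proj(n,P):
    c=calibration(n);f=192/np.tan(np.radians(c["vertical_fov"]/2))
    q=np.array(c["R"])@np.array(P)+np.array(c["t"]);return [round(float(v)) for v in (c["cx"]+f*q[0]/q[2],c["cy"]+f*q[1]/q[2])]
def unproj(n,uv,z):
    c=calibration(n);f=192/np.tan(np.radians(c["vertical_fov"]/2));R=np.array(c["R"]);t=np.array(c["t"])
    d=R.T@np.array([(uv[0]-c["cx"])/f,(uv[1]-c["cy"])/f,1]);o=-R.T@t
    return np.round(o+d*(z-o[2])/d[2],4)
def pic(n,name,crop=None,s=1):
    im=camera(n)[:,:,::-1]
    if crop: im=im[crop[1]:crop[3],crop[0]:crop[2]]
    cv2.imwrite("pics/"+name+".png",cv2.resize(im,None,fx=s,fy=s,interpolation=cv2.INTER_CUBIC))
E
python3 - <<'E'
from h import *
o=arm.observe();print(o["t"],o["ee_pos"],o["eef_rot"],o["gripper_width"])
a=camera("scene");b=camera("top")
cv2.imwrite("pics/s.png",a[:,:,::-1]);cv2.imwrite("pics/t.png",cv2.resize(b[:,:,::-1],(800,600)))
for q in ["tub","tub_rim","lid","lid_grip","lid_hooks","lid_press","small_lid"]:
    for r in models.spot_point("top",q)[:4]: print(q,np.round(r["at"],3),round(r["confidence"],2),proj("top",r["at"]))
print(arm.observe()["t"])
E
```

```text
pics
0.0 [0.22503168 0.60905974 0.22566328] [-1.79888971e+02 -2.56217491e-03  1.59728924e+02] 0.9976799615685281
tub [0.563 0.06  0.001] 0.88 [288, 221]
tub [ 0.592  0.574 -0.   ] 0.7 [121, 215]
tub_rim [0.593 0.576 0.068] 0.76 [113, 212]
tub_rim [0.57  0.064 0.065] 0.56 [288, 216]
lid [ 0.557 -0.202  0.003] 0.94 [373, 221]
lid_grip [ 0.557 -0.2    0.028] 0.69 [374, 220]
lid_hooks [ 0.502 -0.148  0.012] 0.91 [357, 238]
lid_press [ 0.604 -0.249  0.024] 0.88 [389, 204]
small_lid [0.556 0.282 0.   ] 0.75 [216, 225]
0.45
```

View pics/t.png

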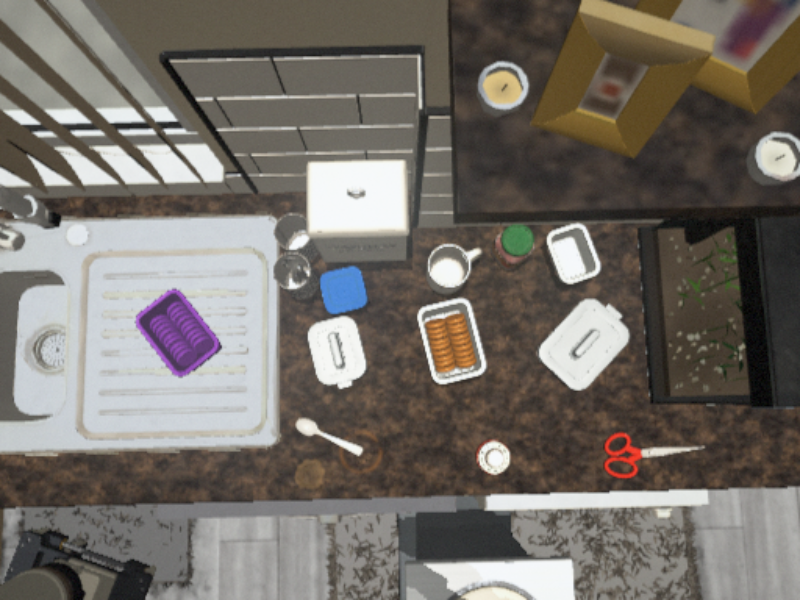

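View pics/s.png

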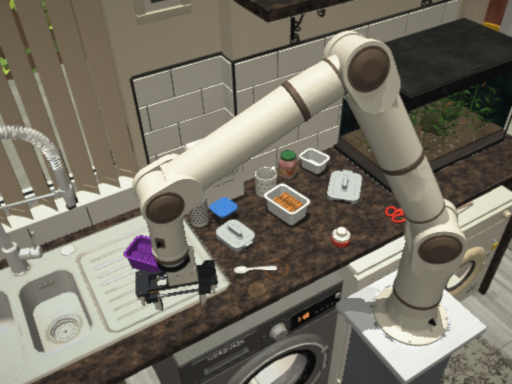

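Candidates in the 800x600 top view:
- **Lids:** large grey lid (584,345), small lid (337,350), blue square thing (344,290). I choose (584,345): it is the larger one, with its tab at the upper right (612,308).
- **Tubs:** full pale tub (452,341), purple tub (178,332), small empty tub (572,253). I choose (452,341).

Next is a close crop to check the choice.

Run:
```python
from h import *
pic("top","c1",(255,150,415,270),5)
for q in ["mug","jar","tub_rim","tub","lid","lid_hooks","lid_press"]:
    for r in models.spot_point("top",q)[:2]: print(q,np.round(r["at"],3),round(r["confidence"],2),proj("top",r["at"]))
```

```text
mug [0.713 0.049 0.002] 0.91 [290, 173]
mug [ 0.749 -0.065 -0.003] 0.26 [325, 161]
jar [ 0.747 -0.065 -0.001] 0.65 [325, 162]
jar [ 0.556 -0.2    0.031] 0.19 [375, 220]
tub_rim [0.591 0.577 0.069] 0.8 [112, 213]
tub_rim [0.57  0.063 0.067] 0.64 [289, 216]
tub [ 0.589  0.574 -0.002] 0.91 [121, 216]
tub [0.564 0.06  0.   ] 0.86 [288, 220]
lid [ 0.557 -0.196  0.005] 0.98 [371, 220]
lid_hooks [ 0.505 -0.144  0.01 ] 0.64 [356, 238]
lid_press [ 0.604 -0.249  0.022] 0.69 [389, 204]
```

View pics/c1.png

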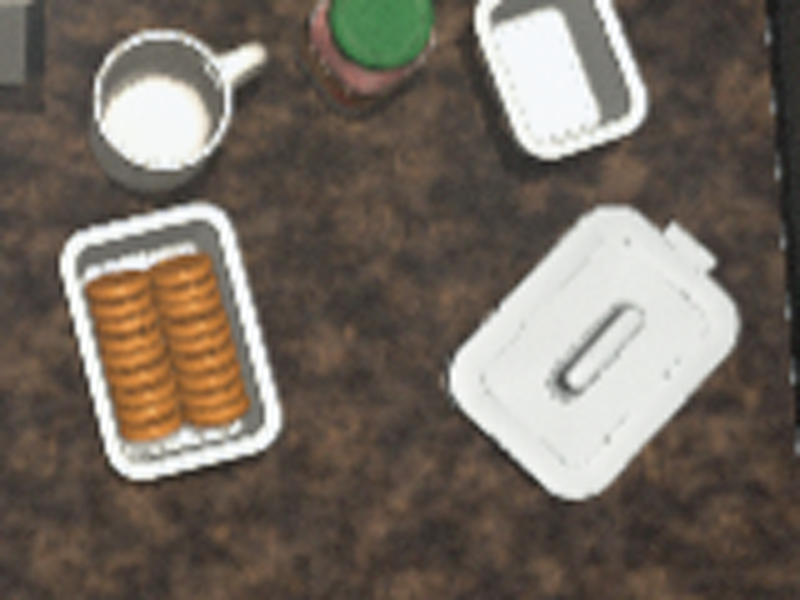

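The crop shows the full pale tub with its mouth centre at about (172,342). The large grey lid has its rib at (600,350), and its tab at the upper right (690,245) matches the network's lid_press. Both choices are confirmed, so I'm moving above the lid.

```bash
python3 -m handwheel '[[-3.2,-3.5,0,0,0,0],[-3.2,-3.5,0,0,0,0],[-3.2,-3.5,0,0,0,0],[-3.2,-3.5,0,0,0,0],[-3.2,-3.5,0,0,0,0],[-3.2,-3.5,0,0,0,0],[-3.2,-3.5,0,0,0,0],[-3.2,-3.5,0,0,0,0],[-3.2,-3.5,0,0,0,0],[-3.2,-3.5,0,0,0,0],[-3.2,-3.5,0,0,0,0],[-3.2,-3.5,0,0,0,0],[-3.2,-3.5,0,0,0,0],[-3.2,-3.5,0,0,0,0],[0,0,0,0,0,0]]' 1
python3 - <<'E'
from h import *
o=arm.observe();print(o["t"],o["ee_pos"],o["eef_rot"],o["joint_pos"],o["contact_force"])
pic("wrist","w1",None,1.5)
for q in ["tub","tub_rim","lid","lid_grip","lid_hooks","lid_press"]:
    for r in models.spot_point("wrist",q)[:2]: print(q,np.round(r["at"],3),round(r["confidence"],2),proj("wrist",r["at"]))
E
```

```text
t: 2.35
ee_pos: [0.4776, -0.0123, 0.2271]
eef_rot: [-179.9, 0.2, 159.2]
contact_force: [-1.0, 1.0, -0.5]
gripper_width: 1.0
gripper_force: 0.0
2.35 [ 0.4776194  -0.01226044  0.22713595] [-1.79890840e+02  1.71038100e-01  1.59163838e+02] [ 1.10946506e-01  9.21075207e+00 -2.19669943e+00  1.13561291e+02
  6.17555004e-01  5.71210226e+01  6.67718340e+01] [-1.02197287  1.00052221 -0.50633421]
tub [ 0.568  0.065 -0.005] 0.78 [325, 211]
tub_rim [0.561 0.067 0.076] 0.66 [340, 230]
```

View pics/w1.png

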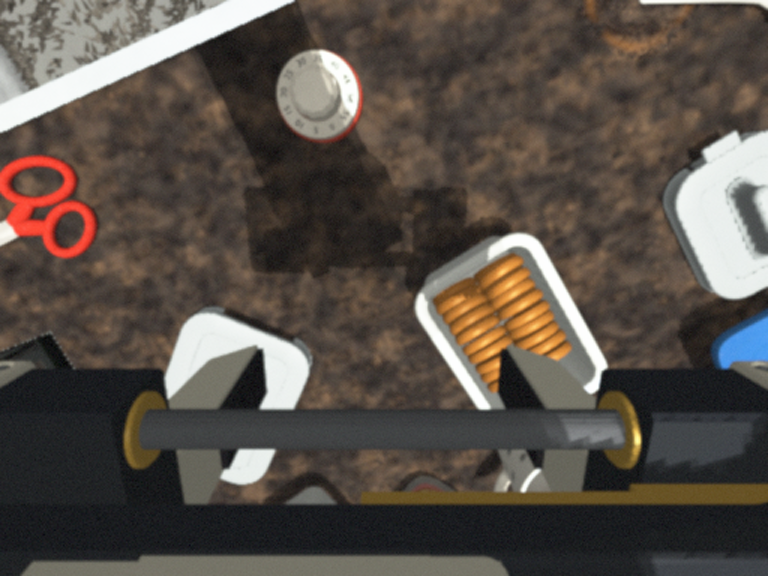

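The wrist view shows the tub's near half around (515,320) and the lid partly hidden behind the left finger at (240,370). I'll carry on to above the lid and turn to its heading.

```bash
python3 -m handwheel '[[-2.9,-3.4,0,0,0,0],[-2.9,-3.4,0,0,0,0],[-2.9,-3.4,0,0,0,0],[-2.9,-3.4,0,0,0,0],[0,0,0,0,0,0.14],[0,0,0,0,0,0.14],[0,0,0,0,0,0.14],[0,0,0,0,0,0]]'
python3 - <<'E'
from h import *
o=arm.observe();print(o["t"],o["ee_pos"],o["eef_rot"],o["joint_pos"][6])
pic("wrist","w2",None,1.5)
for z in (.04,.2): print(proj("wrist",[*o["ee_pos"][:2],z]))
for q in ["tub","tub_rim","lid","lid_grip","lid_hooks","lid_press"]:
    for r in models.spot_point("wrist",q)[:2]: print(q,np.round(r["at"],3),round(r["confidence"],2),proj("wrist",r["at"]))
E
```

```text
t: 3.5
ee_pos: [0.5375, -0.1717, 0.2266]
eef_rot: [180.0, -0.0, 135.7]
contact_force: [0.4, 0.3, 0.1]
gripper_width: 1.001
gripper_force: 0.0
3.5 [ 0.53754102 -0.17167833  0.22657328] [ 1.79997762e+02 -2.22725703e-02  1.35699423e+02] 63.158445106440965
[255, 175]
[255, 228]
tub [0.567 0.065 0.002] 0.65 [417, 49]
tub [ 0.602 -0.249  0.019] 0.2 [247, 243]
tub_rim [0.562 0.064 0.073] 0.85 [453, 31]
lid [ 0.555 -0.2    0.   ] 0.81 [249, 191]
lid_grip [ 0.553 -0.198  0.035] 0.86 [249, 197]
lid_hooks [ 0.503 -0.147  0.012] 0.6 [251, 136]
lid_press [ 0.604 -0.247  0.02 ] 0.59 [250, 244]
```

View pics/w2.png

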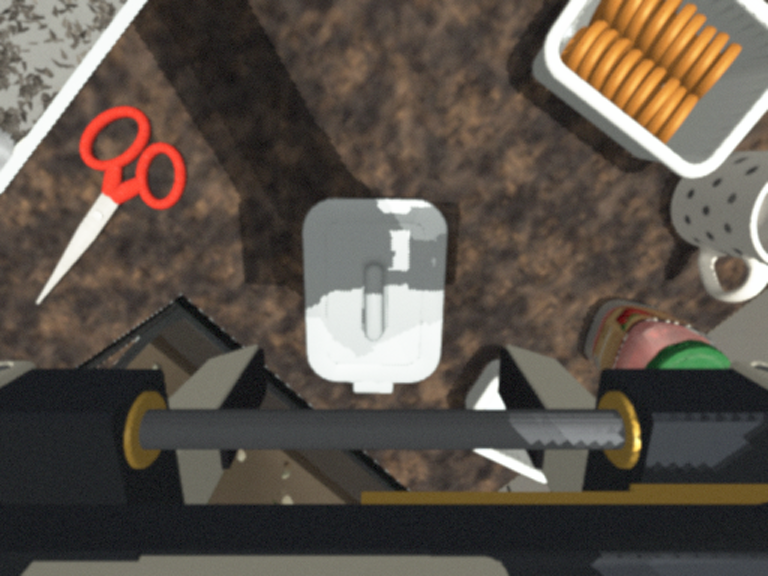

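The lid is square to the hand, with its rib at (373,302) and its tab at (373,388). I'll work out the exact lid offset and fit the tub's rim from the saved crop.

Run:
```python
from h import *
print("rib",unproj("wrist",(373/1.5,302/1.5),.043), arm.observe()["ee_pos"])
im=cv2.imread("pics/c1.png");g=cv2.cvtColor(im,cv2.COLOR_BGR2GRAY)
m=np.zeros_like(g);m[185:500,40:300]=(g[185:500,40:300]>150)*255
n,l,s,c=cv2.connectedComponentsWithStats(m);k=1+np.argmax(s[1:,4]);print(s[k])
ys,xs=np.where(l==k);hull=cv2.convexHull(np.stack([xs,ys],1).astype(np.int32))[:,0]
P=np.array([unproj("top",(255+(u+.5)/5-.5,150+(v+.5)/5-.5),.068)[:2] for u,v in hull])
r=cv2.minAreaRect((P*1000).astype(np.float32));print(r)
for e in [r[2],]:print(e)
# same from wrist w2: visible outer edges
for uv in [(695,178),(770,122),(537,48),(560,0),(640,150),(590,100)]: print(uv,unproj("wrist",(uv[0]/1.5,uv[1]/1.5),.067))
```

```text
rib [ 0.5552 -0.2005  0.043 ] [ 0.53741597 -0.17269254  0.22678273]
[   60   203   222   277 16734]
((566.2340698242188, 63.353118896484375), (151.7802734375, 105.80595397949219), 12.496528625488281)
12.496528625488281
(695, 178) [0.6413 0.0289 0.067 ]
(770, 122) [0.6451 0.0848 0.067 ]
(537, 48) [0.5013 0.0006 0.067 ]
(560, 0) [0.4903 0.0275 0.067 ]
(640, 150) [0.5993 0.0122 0.067 ]
(590, 100) [0.5499 0.0066 0.067 ]
```

```bash
python3 -m handwheel '[[-3.2,-0.7,0,0,0,0],[0,0,4,0,0,0],[0,0,4,0,0,0],[0,0,4,0,0,0],[0,0,4,0,0,0],[0,0,2.5,0,0,0],[0,0,1.2,0,0,0],[0,0,0,0,0,0],[0,0,0,0,0,0]]'
```

```text
t: 4.75
ee_pos: [0.5563, -0.2006, 0.0307]
eef_rot: [180.0, 0.1, 135.7]
contact_force: [0.7, -0.7, 0.2]
gripper_width: 0.997
gripper_force: 0.0
```

```bash
python3 -m handwheel '[[0,0,0.6,0,0,0],[0,0,0,0,0,0]]'; python3 -m handwheel '[[0,0,0,0,0,0],[0,0,0,0,0,0],[0,0,0,0,0,0],[0,0,0,0,0,0],[0,0,0,0,0,0],[0,0,0,0,0,0],[0,0,0,0,0,0],[0,0,0,0,0,0]]' -1
```

```text
t: 4.95
ee_pos: [0.556, -0.2004, 0.0245]
eef_rot: [180.0, 0.1, 135.7]
contact_force: [-0.9, 0.6, -0.2]
gripper_width: 0.999
gripper_force: 0.0
t: 5.75
ee_pos: [0.5553, -0.2002, 0.0237]
eef_rot: [-180.0, -0.0, 135.7]
contact_force: [-0.0, -0.2, 0.1]
gripper_width: 0.349
gripper_force: 0.0
```

```bash
python3 -m handwheel '[[0,0,0,0,0,0],[0,0,0,0,0,0],[0,0,0,0,0,0],[0,0,0,0,0,0],[0,0,0,0,0,0]]'; python3 -m handwheel '[[0,0,-1,0,0,0],[0,0,-2,0,0,0],[0,0,-3,0,0,0],[0,0,-3,0,0,0],[0,0,-3,0,0,0],[0,0,-3,0,0,0],[0,0,0,0,0,0]]'
```

```text
t: 6.25
ee_pos: [0.5554, -0.2002, 0.0237]
eef_rot: [180.0, -0.0, 135.7]
contact_force: [0.5, 1.1, 0.8]
gripper_width: 0.153
gripper_force: 30.0
t: 6.95
ee_pos: [0.5583, -0.2015, 0.1791]
eef_rot: [179.8, 0.4, 135.6]
contact_force: [0.0, 0.3, -1.9]
gripper_width: 0.155
gripper_force: 30.0
```

```bash
python3 -m handwheel '[[3.1,3.1,0,0,0,0],[3.1,3.1,0,0,0,0],[3.1,3.1,0,0,0,0],[3.1,3.1,0,0,0,0],[3.1,3.1,0,0,0,-0.124],[3.1,3.1,0,0,0,0.124],[0,0,0,0,0,-0.124],[0,0,0,0,0,-0.124],[0,0,0,0,0,-0.124],[0,0,0,0,0,-0.124],[0,0,0,0,0,-0.124],[0,0,0,0,0,-0.124],[0,0,0,0,0,-0.124],[0,0,0,0,0,-0.124],[0,0,0,0,-0.105,0],[0,0,0,0,-0.105,0],[0,0,0,0,0,0],[0,0,0,0,0,0]]'
cat > t.py <<'E'
# target TCP for lid tilt th (deg), X0,Z0 (mm, lid origin rel. tub along lid x / above table), rows in tool axes
from h import *
import sys
tub=np.array([.566,.0634]);yaw=192.5
def rows(th,X0,Z0,dy=0,dx=0,verbose=1):
    o=arm.observe();R=Ro.from_euler("xyz",o["eef_rot"],degrees=True)
    L=Ro.from_euler("ZY",[yaw,th],degrees=True)
    u=np.array([np.cos(np.radians(yaw)),np.sin(np.radians(yaw)),0]);v=np.array([-u[1],u[0],0])
    O=np.array([*tub,0])+(X0*u+dy*v)/1000+[0,0,Z0/1000]
    T=O+L.apply([dx/1000,0,.0237]);RT=L*Ro.from_euler("x",180,degrees=True)
    Li=R*Ro.from_euler("x",180,degrees=True); Oc=np.array(o["ee_pos"])-Li.apply([dx/1000,0,.0237])
    d=Oc-[*tub,0]
    print("now lid X0,dy,Z0 mm",np.round([d@u*1000,d@v*1000,Oc[2]*1000],1),"eul",np.round(Li.as_euler("ZYX",degrees=True),1),"F",np.round(o["contact_force"],1),"Fu",round(float(o["contact_force"]@u),1),"t",o["t"])
    print("shift cm",np.round(R.inv().apply(T-o["ee_pos"])*100,2),"turn",np.round((R.inv()*RT).as_rotvec(),3))
if __name__=="__main__": rows(*map(float,sys.argv[1:]))
E
python3 t.py 12 8.15 100
```

```text
t: 8.75
ee_pos: [0.5463, 0.062, 0.1737]
eef_rot: [-180.0, 11.9, -167.5]
contact_force: [0.1, -0.0, -1.8]
gripper_width: 0.159
gripper_force: 30.0
now lid X0,dy,Z0 mm [ 14.7  -2.9 150.5] eul [-167.5   11.9    0. ] F [ 0.1 -0.  -1.8] Fu -0.1 t 8.75
shift cm [ 0.41 -0.29  5.08] turn [-0.    -0.002 -0.   ]
```

```bash
python3 -m handwheel '[[0.2,-0.15,2.5,0,0,0],[0.2,-0.15,2.6,0,0,0],[0,0,0,0,0,0],[0,0,0,0,0,0]]'; python3 t.py 12 8.15 80
python3 - <<'E'
from h import *
pic("wrist","w3",None,1.5)
for q in ["lid","lid_grip","lid_hooks","tub_rim","tub"]:
    for r in models.spot_point("wrist",q)[:2]: print(q,np.round(r["at"],3),round(r["confidence"],2),proj("wrist",r["at"]))
E
```

```text
t: 9.15
ee_pos: [0.5548, 0.0613, 0.1229]
eef_rot: [180.0, 11.9, -167.5]
contact_force: [0.5, 0.2, -0.6]
gripper_width: 0.154
gripper_force: 30.0
now lid X0,dy,Z0 mm [ 6.5 -0.4 99.7] eul [-167.5   11.9   -0. ] F [ 0.5  0.2 -0.6] Fu -0.6 t 9.15
shift cm [ 0.57 -0.04  1.9 ] turn [ 0.    -0.001  0.   ]
lid [0.557 0.062 0.1  ] 0.84 [255, 225]
lid_grip [0.552 0.062 0.132] 0.61 [258, 251]
lid_hooks [0.485 0.048 0.096] 0.91 [259, 114]
```

View pics/w3.png

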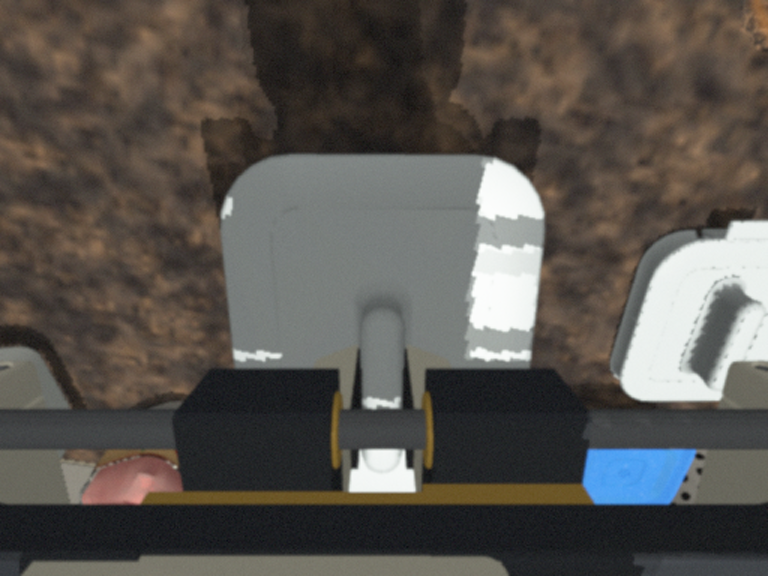

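The wrist view shows the lid square in the grip, its front edge level at row 155. The rim is hidden below it. I'll check the lid's slip in the hand and get the rows for the next step.

Run:
```python
from h import *
from t import *
o=arm.observe();Li=Ro.from_euler("xyz",o["eef_rot"],degrees=True)*Ro.from_euler("x",180,degrees=True)
O=np.array(o["ee_pos"])-Li.apply([0,0,.0237])
for dx in (-4,0,4): print(dx,[1.5*k for k in proj("wrist",O+Li.apply([.0825+dx/1000,0,.018]))])
rows(12,9.5,74)
```

```text
-4 [382.5, 163.5]
0 [382.5, 151.5]
4 [382.5, 139.5]
now lid X0,dy,Z0 mm [ 6.400e+00 -1.000e-01  1.009e+02] eul [-167.5   12.1    0. ] F [ 0.  -0.3 -1.2] Fu 0.0 t 9.45
shift cm [ 0.86 -0.01  2.57] turn [-0.     0.002  0.   ]
```

```bash
python3 -m handwheel '[[0.5,0,1.3,0,0,0],[0.36,0,1.3,0,0,0],[0,0,0,0,0,0],[0,0,0,0,0,0]]'; python3 t.py 12 9.5 68
python3 -m handwheel '[[0,0,0.2,0,0,0],[0,0,0.2,0,0,0],[0,0,0,0,0,0]]'; python3 t.py 12 9.5 67
```

```text
t: 9.85
ee_pos: [0.5513, 0.0603, 0.0962]
eef_rot: [180.0, 12.0, -167.5]
contact_force: [-0.4, -0.0, -2.2]
gripper_width: 0.156
gripper_force: 30.0
now lid X0,dy,Z0 mm [10.1 -0.1 73. ] eul [-167.5   12.    -0. ] F [-0.4 -0.  -2.2] Fu 0.4 t 9.85
shift cm [ 0.05 -0.01  0.5 ] turn [0.    0.001 0.   ]
t: 10.15
ee_pos: [0.5522, 0.0605, 0.0921]
eef_rot: [-180.0, 12.1, -167.5]
contact_force: [-0.1, 0.4, -0.8]
gripper_width: 0.154
gripper_force: 30.0
now lid X0,dy,Z0 mm [ 9.1 -0.1 68.9] eul [-167.5   12.1    0. ] F [-0.1  0.4 -0.8] Fu -0.0 t 10.15
shift cm [ 0.07 -0.01  0.18] turn [-0.     0.001  0.   ]
```

```bash
for i in 1 2; do python3 -m handwheel '[[0.03,0,0.1,0,0,0],[0,0,0,0,0,0]]' >/dev/null; python3 t.py 12 9.5 66|head -1;done;  python3 -m handwheel '[[0.03,0,0.1,0,0,0],[0,0,0,0,0,0]]' >/dev/null; python3 t.py 12 9.5 66
```

```text
now lid X0,dy,Z0 mm [ 9.5 -0.1 67.6] eul [-167.5   12.    -0. ] F [ 0.1  0.6 -1.8] Fu -0.2 t 10.35
now lid X0,dy,Z0 mm [ 9.3 -0.1 66.8] eul [-167.5   12.1    0. ] F [-0.7  0.1  1.3] Fu 0.7 t 10.55
now lid X0,dy,Z0 mm [ 8.9 -0.2 66.1] eul [-167.5   12.1   -0. ] F [0.3 0.1 4.4] Fu -0.3 t 10.75
shift cm [ 0.06 -0.02 -0.  ] turn [0.    0.002 0.   ]
```

```bash
python3 -m handwheel '[[-0.2,0,0,0,0,0],[-0.2,0,0,0,0,0],[-0.2,0,0,0,0,0],[0,0,0,0,0,0]]' >/dev/null; python3 t.py 12 0 66|head -1;for i in 1; do python3 -m handwheel '[[-0.15,0,0,0,0,0],[0,0,0,0,0,0]]' >/dev/null; python3 t.py 12 0 66|head -1;done
```

```text
now lid X0,dy,Z0 mm [ 3.7 -0.1 66.7] eul [-167.5   12.     0. ] F [-1.5 -0.7  2.7] Fu 1.6 t 11.15
now lid X0,dy,Z0 mm [ 2.1 -0.2 67.1] eul [-167.5   12.    -0. ] F [-2.  -0.2  1.9] Fu 2.0 t 11.35
```

```bash
for i in 1 2 3; do python3 -m handwheel '[[-0.12,0,0,0,0,0],[0,0,0,0,0,0]]' >/dev/null; python3 t.py 12 0 66|head -1;done
```

```text
now lid X0,dy,Z0 mm [ 0.8 -0.2 67.4] eul [-167.5   12.1   -0. ] F [-0.9  0.2  1.1] Fu 0.8 t 11.55
now lid X0,dy,Z0 mm [-0.4 -0.2 67.7] eul [-167.5   12.1   -0. ] F [-1.7 -0.5  1.9] Fu 1.8 t 11.75
now lid X0,dy,Z0 mm [-1.  -0.2 67.7] eul [-167.5   12.    -0. ] F [-2.6 -0.9  0.1] Fu 2.8 t 11.95
```

```bash
for i in 1 2; do python3 -m handwheel '[[-0.1,0,0,0,0,0],[0,0,0,0,0,0]]' >/dev/null; python3 t.py 4 -1.5 60;done
```

```text
now lid X0,dy,Z0 mm [-1.2 -0.1 67.5] eul [-167.5   11.9   -0. ] F [-4.  -1.1  0.6] Fu 4.1 t 12.15
shift cm [-0.2  -0.01  0.77] turn [ 0.     0.138 -0.   ]
now lid X0,dy,Z0 mm [-2.1 -0.1 67.7] eul [-167.5   11.9   -0. ] F [-4.7 -1.3 -0.1] Fu 4.8 t 12.35
shift cm [-0.11 -0.01  0.76] turn [ 0.     0.138 -0.   ]
```

The lugs have met the rim, with the pull at about 5 N. Now I'll let the tab end down in two steps.

```bash
python3 t.py 8 -1.5 63.8 | tail -1; python3 -m handwheel '[[-0.03,0,0.19,0,0.035,0],[-0.03,0,0.19,0,0.035,0],[0,0,0,0,0,0]]' >/dev/null; python3 t.py 4 -1.3 58.8
```

```text
shift cm [-0.02 -0.01  0.37] turn [ 0.     0.068 -0.   ]
now lid X0,dy,Z0 mm [-3.9 -0.3 64.2] eul [-167.5    8.    -0. ] F [-3.  -1.3 -2.6] Fu 3.2 t 12.65
shift cm [ 0.16 -0.03  0.5 ] turn [0.    0.071 0.   ]
```

```bash
python3 -m handwheel '[[0.04,0,0.25,0,0.035,0],[0.04,0,0.25,0,0.035,0],[0,0,0,0,0,0],[0,0,0,0,0,0]]' >/dev/null; python3 t.py 3 -3 57.5
python3 - <<'E'
from h import *
pic("scene","s2",(200,130,360,250),5)
E
```

```text
now lid X0,dy,Z0 mm [-2.1 -0.4 59.4] eul [-167.5    4.2   -0. ] F [ 0.2 -0.4 -1.5] Fu -0.1 t 13.05
shift cm [-0.13 -0.04  0.2 ] turn [0.    0.021 0.   ]
```

View pics/s2.png

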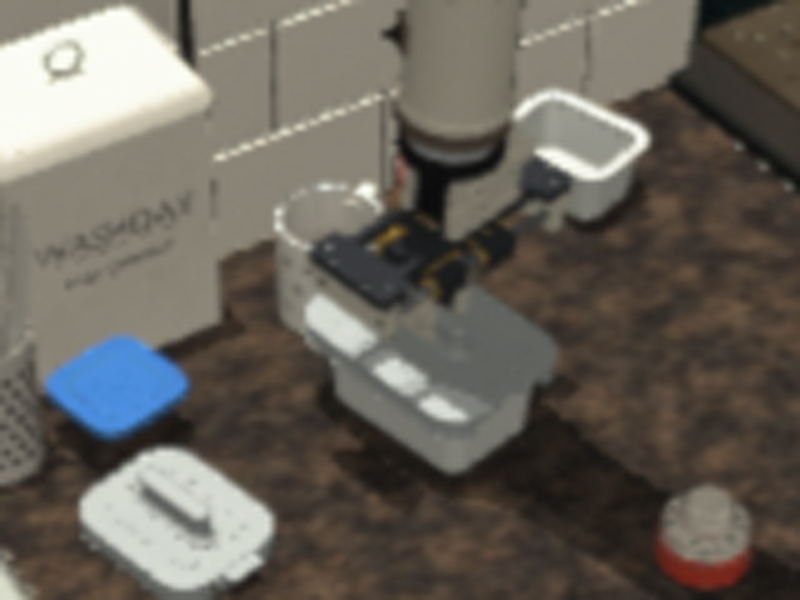

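The scene crop shows the lid over the tub, its skirt covering the rim at about (430,370), with the tub standing. I'll lower it to rest.

```bash
python3 -m handwheel '[[0,0,0.12,0,0.02,0],[0,0,0,0,0,0]]' >/dev/null; python3 t.py 3 -2 57.5;python3 -m handwheel '[[0,0,0.08,0,0.01,0],[0,0,0,0,0,0]]' >/dev/null; python3 t.py 3 -2 57
```

```text
now lid X0,dy,Z0 mm [-2.4 -0.1 58.8] eul [-167.5    3.     0. ] F [ 0.8 -0.5  1.7] Fu -0.6 t 13.3
shift cm [ 0.05 -0.01  0.13] turn [-0.     0.001  0.   ]
now lid X0,dy,Z0 mm [-2.1 -0.1 57.9] eul [-167.5    2.4    0. ] F [2.6 0.  3.4] Fu -2.6 t 13.5
shift cm [ 0.04 -0.01  0.09] turn [-0.   -0.01  0.  ]
```

```bash
python3 -m handwheel '[[0,0,0,0,0,0],[0,0,0,0,0,0],[0,0,0,0,0,0],[0,0,0,0,0,0],[0,0,0,0,0,0]]' 0.2; python3 -m handwheel '[[0,0,-1.5,0,0,0],[0,0,-3,0,-0.04,0],[0,0,-3,0,0,0],[-3,0,0,0,0,0],[-3,0,0,0,0,0],[-3,0,0,0,0,0],[0,0,0,0,0,0],[0,0,0,0,0,0],[0,0,0,0,0,0]]' -1
python3 - <<'E'
from h import *
pic("wrist","w4",None,1.5)
for q in ["lid","lid_grip","lid_press","lid_hooks","tub"]:
    for r in models.spot_point("wrist",q)[:1]: print(q,np.round(r["at"],3),round(r["confidence"],2),proj("wrist",r["at"]))
E
```

```text
t: 14.0
ee_pos: [0.5651, 0.0633, 0.0806]
eef_rot: [180.0, 2.3, -167.5]
contact_force: [0.8, -0.3, 0.7]
gripper_width: 0.54
gripper_force: 0.0
t: 14.9
ee_pos: [0.6479, 0.0817, 0.163]
eef_rot: [-180.0, 4.5, -167.5]
contact_force: [-0.6, 0.8, -1.0]
gripper_width: 0.005
gripper_force: 0.0
lid [0.565 0.061 0.058] 0.63 [253, 88]
lid_grip [0.564 0.064 0.09 ] 0.83 [257, 89]
lid_press [0.638 0.077 0.084] 0.83 [252, 184]
```

View pics/w4.png

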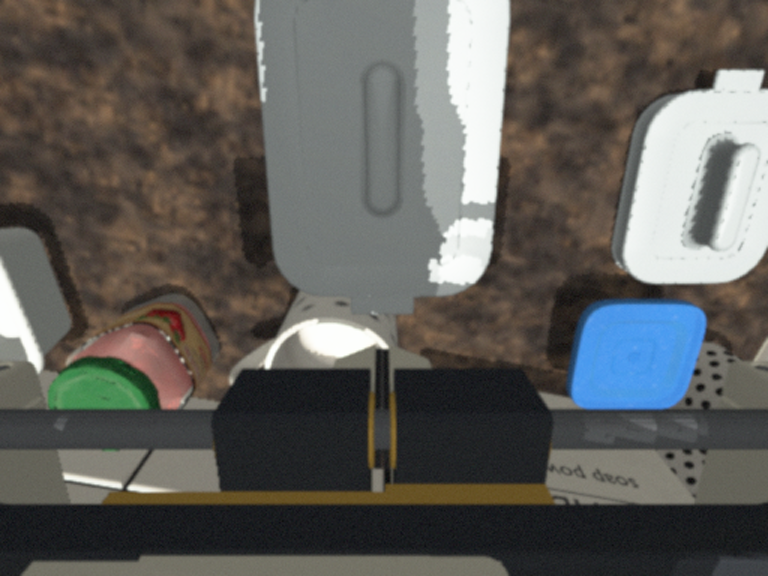

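The wrist view shows the lid on the tub: rib at (383,138), tab at (383,303) well clear of the mug. The hand is a little too far toward the mug, so I'll straighten it, move over the press point and go down.

```bash
python3 -m handwheel '[[0,0,0,0,0.079,0],[1.3,0,0,0,0,0],[0,0,3,0,0,0],[0,0,3,0,0,0],[0,0,1,0,0,0],[0,0,0,0,0,0],[0,0,0,0,0,0]]'
```

```text
t: 15.9
ee_pos: [0.6371, 0.0793, 0.0938]
eef_rot: [180.0, 0.1, -167.5]
contact_force: [0.2, 0.4, -0.0]
gripper_width: 0.004
gripper_force: 0.0
```

```bash
python3 -m handwheel '[[0,0,0.7,0,0,0],[0,0,0.4,0,0,0],[0,0,0,0,0,0]]'; for i in 1 2 3; do python3 -m handwheel '[[0,0,0.15,0,0,0],[0,0,0,0,0,0]]'|egrep 'ee_pos|contact'; done
```

```text
t: 16.2
ee_pos: [0.6367, 0.0792, 0.082]
eef_rot: [-180.0, 0.1, -167.5]
contact_force: [0.6, -0.0, -0.4]
gripper_width: 0.007
gripper_force: 0.0
ee_pos: [0.637, 0.0793, 0.0813]
contact_force: [0.2, 0.6, 4.1]
ee_pos: [0.6371, 0.0794, 0.0802]
contact_force: [-1.0, -0.6, 6.6]
ee_pos: [0.6373, 0.0794, 0.0785]
contact_force: [-0.3, 0.1, 4.8]
```

```bash
for i in 1 2 3 4 ; do python3 -m handwheel '[[0,0,0.15,0,0,0],[0,0,0,0,0,0]]'|egrep 'ee_pos|contact'; done
```

```text
ee_pos: [0.6358, 0.0791, 0.0753]
contact_force: [0.2, 0.3, -0.6]
ee_pos: [0.6357, 0.079, 0.0736]
contact_force: [-0.4, 0.4, 0.1]
ee_pos: [0.636, 0.0791, 0.0733]
contact_force: [-3.1, -0.8, 5.1]
ee_pos: [0.6366, 0.0792, 0.0731]
contact_force: [-3.7, -0.2, 12.9]
```

```bash
python3 -m handwheel '[[0,0,0.1,0,0,0],[0,0,0,0,0,0]]'|egrep 'ee_pos|contact'; python3 -m handwheel '[[0,0,-1,0,0,0],[0,0,-3,0,0,0],[0,0,-4,0,0,0],[0,0,-4,0,0,0],[-3,0,-1,0,0,0],[-3,0,0,0,0,0],[0,0,0,0,0,0]]'
python3 - <<'E'
from h import *
pic("wrist","w5",None,1.5);im=camera("scene")[130:250,200:360,::-1]
cv2.imwrite("pics/s3.png",cv2.resize(im,None,fx=5,fy=5,interpolation=cv2.INTER_CUBIC))
for cam in ("wrist","top","scene"):
  camera(cam)
  for q in ["lid","lid_grip","lid_press","lid_hooks","tub","small_lid","mug","jar"]:
    for r in models.spot_point(cam,q)[:1]: print(cam,q,np.round(r["at"],3),round(r["confidence"],2))
E
```

```text
ee_pos: [0.6372, 0.0793, 0.073]
contact_force: [-5.5, -0.8, 15.5]
t: 18.5
ee_pos: [0.6977, 0.0932, 0.2009]
eef_rot: [180.0, 0.2, -167.5]
contact_force: [-0.3, -0.3, -1.1]
gripper_width: 0.004
gripper_force: 0.0
wrist lid [0.564 0.063 0.056] 0.68
wrist lid_grip [0.566 0.063 0.089] 0.81
wrist lid_press [0.637 0.076 0.074] 0.72
wrist tub [0.637 0.078 0.074] 0.61
wrist small_lid [0.562 0.283 0.001] 0.71
wrist mug [0.636 0.079 0.075] 0.7
wrist jar [ 0.752 -0.065  0.001] 0.95
top lid [0.569 0.065 0.054] 0.97
top lid_grip [0.566 0.064 0.082] 0.72
top lid_press [0.632 0.077 0.074] 0.7
top lid_hooks [0.497 0.05  0.066] 0.81
top tub [ 0.59   0.573 -0.001] 0.9
top small_lid [0.555 0.285 0.   ] 0.9
top mug [ 0.71   0.047 -0.001] 0.61
top jar [ 0.75  -0.064 -0.001] 0.64
scene lid [0.567 0.066 0.054] 0.94
scene lid_grip [0.569 0.064 0.09 ] 0.69
scene lid_press [0.636 0.078 0.071] 0.56
scene lid_hooks [0.497 0.049 0.064] 0.78
scene tub [ 0.591  0.574 -0.002] 0.89
scene mug [0.708 0.047 0.002] 0.65
scene jar [ 0.748 -0.064  0.   ] 0.82
```

View pics/s3.png

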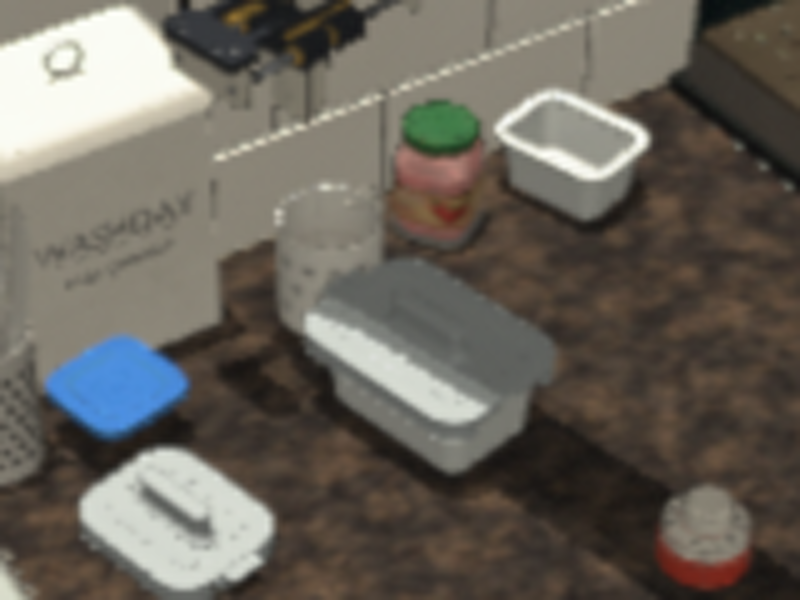

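View pics/w5.png

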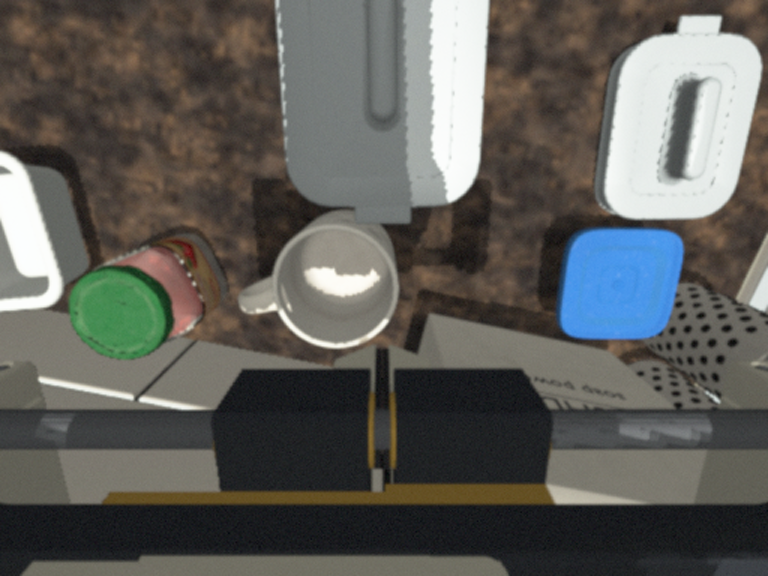

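The lid sits level on the rim around (430,340) in the scene crop. The networks put its origin at z = 0.054 and the press point at about 0.073, which is home. The mug, jar and small lid have not moved, so I'm handing in.

```bash
python3 -c "
from plant import arm
print(arm.job_done(), arm.observe()['t'])"
```

```text
the job is handed in; nothing more can be done
the job is handed in; nothing more can be done
```

The job is handed in: the biscuit tub is closed with its own lid, the lugs hooked first and the tongue snapped home under a press of about 16 N; the lid reads level at home height, the tub is standing, the bystanders have not moved, and I finished at about 20 s of the 48 s.

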